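# Wind the cup feed slide on by one turn

## Robot

A 6-joint arm with a two-finger parallel gripper is mounted at the origin on a cart in front of the work surface, level with it; the furniture and walls round the work are solid. World frame = base frame: x ahead of the robot, y to its left, z up, the work surface at z = 0. Lengths are in m, angles in rad, forces in N, time in s.
With the tool pointing down it reaches from about 0.35 to 0.85 m from the base axis. Payload 8.1 kg.
Tool frame: the origin (TCP) lies on the front face of the gripper's body, between the roots of the fingers; the fingertips stand 84 mm ahead of it and the grasp point (between the pads) lies 65 mm ahead of it (robot.pinch_z is the distance from the TCP to the grasp point, in m); z points along the fingers, y is the line along which they close (so a half turn about z gives the same grasp; the last joint's range is limited). The gripper opens to 93 mm and grips with 3 to 60 N. Pads are 15 mm wide; open, the fingers measure 128 mm over their backs; the gripper's body (75 mm by 188 mm) begins 65 mm behind the grasp point.
Start: joints at [-1.265, 0.13, 1.488, -0, 1.523, -0.085], TCP at [0.229, -0.555, 0.303] pointing down, gripper open.
Joint ranges: [-2.96, 2.96], [-0.89, 2.26], [0.02, 2.5], [-1.34, 4.48], [0, 2.73], [-2.66, 2.66]. Speed limits (rad/s): [2.39, 2.39, 2.79, 3.14, 3.14, 3.14].

## Interface

Orientations are given as a unit quaternion [w, x, y, z].
In Python, from station import robot gives the robot as it stands.
- The arm moves only by the shell command python3 -m creep 'ROWS' [FORCE]. ROWS is JSON, a list that holds one entry, the list of rows, each a list of 7 numbers: the turn, a rotation vector about the tool's x, y, z in degrees, then the shift along the tool's x, y, z in cm, then the opening, from -1 (shut) to 1 (fully open), so that 0 is half open. A call has 1 to 12 rows; each row shifts and turns the commanded pose from where the row before left it, along the tool's axes as they then stand; what a row does not reach is not made up. A row lasts 1/10 s, in which the tool goes at most 50 mm and 8.59 degrees, less where a joint would pass 70% of its speed; a pose out of reach is approached as far as the arm can. A call with a gripper value outside its range is refused whole. The fingers move at their own pace and stop on an object; FORCE is the grip in N (left out, the last holds). Time passes only in rows, so rows that do not move let the fingers close. It gives the time, the measured TCP pose, the force, the opening and the grip force at its end, in the units of the state.
- robot.get_state(): the state, without advancing time (a new reading comes with each control period).
- robot.get_image(name): name is "scene" or "top"; returns (picture, depth): 420x560x3 uint8, red, green, blue; 420x560 float32, m along the optical axis (not along the pixel's ray), 0 where there is no reading.
- robot.camera_model(name): a dict with "K" (3x3 intrinsics, pixels), "dist_coeffs" ([k1, k2, p1, p2, k3] as OpenCV has them; the pictures are not rectified), "rvec" (rotation vector, rad) and "tvec" (3), from world to camera coordinates, as OpenCV has them. Camera axes: x right, y down, z forward; pixel columns grow to the right and rows downward; lengths in m; the calibration is good to about 2 mm. A picture is of the moment at which its call begins. camera_model takes no time and is no camera call.
- robot.hand_in(): hands the job in; it is judged then, once.
Trained networks look in the newest picture that a camera, given by its name, has taken for a name from the list of things; names that differ only in an ending like _2 or _b are one class to them, and where a whole thing is asked for, a point or a joint stands for the part that bears it (a point fixed in the world has none). Each returns a list of dicts, best first, with "confidence" (0 to 1); they miss things now and then, are a little off and sometimes report something else, mostly with a low value. They report only what shows in the picture. A call takes as long as a camera call. They do not tell look-alikes from the thing itself.
- robot.find_in(label, camera): "extent" ([left, top, right, bottom] in pixels, round what is visible of it).
- robot.pinpoint(label, camera): "xy" ([column, row] in pixels: a listed point, or the origin of a listed thing).
The state is a dict: "time_s": time; "qpos": joint angles; "joint_vel": joint speeds; "tau": joint torques, N m; "tcp_pos": TCP position; "ee_rot": TCP orientation; "contact_force": force on the tool from outside, world axes, zero at the start; "moment": the same for the moment, N m; "opening": finger opening in m; "grasp_force": force on a finger pad.
Only numpy, scipy, OpenCV 4.12 (cv2) and the standard library are available. Lean on these libraries where they do the work, as an engineer would, in place of code of your own. Each camera call takes 0.05 s, during which the arm holds its last target. There are 200 camera calls.

## Task

Bring the next portion cup on the feed slide under the spout: with the fingertips, gently push the hand wheel round by its upright handle, clockwise seen from above, through exactly one full turn, so that the handle stops just where it stood at the start. Nothing is to be picked up; leave the cups in the carriage and everything standing round the slide alone and upright, and take the hand clear of the wheel when done.

Things in the scene. Friction and masses are not known exactly. Their poses are not given: they have to be found in the camera images.
- wheel_axis (a point): Point on the vertical axis of the hand wheel at rim height, 80 mm above the table. The wheel lies level on a grey gearbox: aluminium rim of 60 mm centre-line radius (12 mm bar), three spokes, low hub (top 95 mm above the table). The point is fixed to the feed slide, which stays put; its -y axis points along the track away from the wheel, z up.
- handle_top (a point): Centre of the top of the wheel's upright spoke handle, a black grip 18 mm thick on a steel foot, standing on the rim at a spoke's end, 60 mm from the wheel axis. Handle and foot reach from 85 to 146 mm above the table (the grip from 94 mm). It revolves freely about its own axis, as crank grips do; z is up. It is the only upright part of the wheel.
- handle: The same upright handle; origin at the centre of its foot, 85 mm above the table (61 mm under handle_top), z up.
- wheel (a joint): Angle of the hand wheel in rad, growing clockwise seen from above; one turn is 2 pi. It starts anywhere from -0.6 to 0.6 and has no stop within 1.3 turns clockwise. Light even friction (about 0.12 N m, 2 to 3 N at the handle), no detent, no spring: it stays where it is left.
- spout_tip (a point): Lower end of the small steel spout over the track, 106 mm above the table, 183 mm from the wheel axis; its top is 136 mm above the table. Fixed to the slide.
- slide_base: The grey bench-top feed slide, fixed to the table, 130 mm wide, 410 mm long: from 77 mm on the wheel's outer side to 333 mm past the wheel axis along its -y. Origin on the table under the wheel axis, z up. The wheel drives a carriage with three open cells along the track, away from the wheel, 48 mm per clockwise turn.
- tray_cup_1: Clear portion cup, 44 mm across, 33 mm high, standing loose in the leading (farthest from the wheel; it starts under the spout) cell of the carriage; origin at the centre of its underside, 52 mm above the table, z up.
- tray_cup_2: Clear portion cup, 44 mm across, 33 mm high, standing loose in the middle (to be brought under the spout) cell of the carriage; origin at the centre of its underside, 52 mm above the table, z up.
- tray_cup_3: Clear portion cup, 44 mm across, 33 mm high, standing loose in the last (nearest the wheel) cell of the carriage; origin at the centre of its underside, 52 mm above the table, z up.
- dropper_1: Dropper bottle, 32 mm across, 105 mm high, standing loose on the table about 130 mm from the wheel axis, on the far side; a bystander. Origin at the centre of its underside, z up.
- dropper_3: Dropper bottle, 32 mm across, 106 mm high, standing loose beside the track on its far side; a bystander. Origin at the centre of its underside, z up.
- cup_blue: Portion cup with a bluish filling, 44 mm across, 33 mm high, standing loose about 140 mm from the wheel axis, left of the wheel; a bystander. Origin at the centre of its underside, z up.
- cup_01: Empty portion cup, 44 mm across, 33 mm high, standing loose in front of the track; a bystander. Origin at the centre of its underside, z up.
- dye_drop: Small green pointed dye bottle, 24 mm across, 57 mm high, standing loose in front of the track; a bystander. Origin at the centre of its underside, z up.
There are look-alikes about, which are no part of the job. What is shaped like the tray_cup_2 but orange or red is not meant.

How it is judged:
By the outcome, as a careful person would: the job done as asked, in the order asked, and still so for the second after the job is handed in, with the robot touching nothing.
It also fails if it takes over 54 s, if anything falls off the work surface, if the arm or the gripper's body presses on something with over 40 N, if the wrist force passes 120 N, or if a joint passes its speed limit or range.

## Working session

There is one attempt and no reset: what is moved stays moved. The work goes in short steps, Python scripts to look and compute and a shell command to move; the robot and the scene stay as the last step left them, time stands still between calls to the robot, and variables do not carry over. Pictures are saved under pics/ and viewed, at most 10 in all, crops included, and the job is handed in when it is done.

```bash
mkdir -p pics; cat > h.py <<'E'
from station import robot
import numpy as np, cv2
from scipy.spatial.transform import Rotation as R
def cam(n):
    m=robot.camera_model(n); return np.array(m["K"]),np.array(m["dist_coeffs"]),cv2.Rodrigues(np.array(m["rvec"],float))[0],np.array(m["tvec"],float).ravel()
def at_z(n,xy,z):
    K,d,Rm,t=cam(n)
    u=cv2.undistortPoints(np.array([[xy]],float),K,d)[0,0]
    c=-Rm.T@t; r=Rm.T@np.array([u[0],u[1],1]); return c+r*(z-c[2])/r[2]
def proj(n,p):
    K,d,Rm,t=cam(n); return cv2.projectPoints(np.array([p],float),cv2.Rodrigues(Rm)[0],t,K,d)[0][0,0]
E
cat > look.py <<'E'
from h import *
import sys
for n in ("scene","top"):
    im,_=robot.get_image(n); cv2.imwrite(f"pics/{n}_{sys.argv[1]}.png",im[:,:,::-1])
    for l,z in [("wheel_axis",.08),("handle_top",.146),("spout_tip",.106),("dropper_1",0),("dropper_3",0),("cup_blue",0),("tray_cup_2",.052)]:
        for r in robot.pinpoint(l,n)[:4]:
            if r["confidence"]>.2: print(n,l,round(r["confidence"],2),np.round(r["xy"],1),np.round(at_z(n,r["xy"],z),4))
s=robot.get_state(); print(s["time_s"],s["tcp_pos"],s["ee_rot"],s["opening"])
E
python3 look.py a
```

```text
scene wheel_axis 0.66 [273.8 224.2] [0.4853 0.0623 0.08  ]
scene handle_top 0.57 [282.2 222.4] [ 0.4132 -0.      0.146 ]
scene handle_top 0.56 [253.9 209. ] [0.4256 0.0681 0.146 ]
scene dropper_1 0.66 [360.  239.5] [ 0.6313 -0.071   0.    ]
scene dropper_1 0.63 [281.  225.3] [0.5922 0.1092 0.    ]
scene dropper_3 0.66 [360.  239.5] [ 0.6313 -0.071   0.    ]
scene dropper_3 0.63 [281.  225.3] [0.5922 0.1092 0.    ]
scene cup_blue 0.59 [232.2 234.8] [0.5039 0.1841 0.    ]
scene tray_cup_2 0.92 [362.1 255.1] [ 0.5146 -0.119   0.052 ]
scene tray_cup_2 0.92 [315.3 245. ] [ 0.4988 -0.0255  0.052 ]
scene tray_cup_2 0.89 [331.6 338.3] [ 0.2923 -0.1599  0.052 ]
scene tray_cup_2 0.83 [411.9 239.9] [ 0.6126 -0.1884  0.052 ]
top wheel_axis 0.84 [284.6 221.1] [0.4837 0.056  0.08  ]
top handle_top 0.56 [278.7 243.8] [0.4251 0.0701 0.146 ]
top spout_tip 0.97 [350.1 213.9] [ 0.5056 -0.111   0.106 ]
top spout_tip 0.5 [330.9 215.8] [ 0.4994 -0.0616  0.106 ]
top dropper_1 0.61 [329.7 175.3] [ 0.618  -0.0683  0.    ]
top dropper_1 0.46 [265.1 179.9] [0.5999 0.112  0.    ]
top dropper_3 0.61 [329.7 175.3] [ 0.618  -0.0683  0.    ]
top dropper_3 0.46 [265.1 179.9] [0.5999 0.112  0.    ]
top cup_blue 0.61 [237.3 213.2] [0.5049 0.1864 0.    ]
top tray_cup_2 0.74 [315.2 220.8] [ 0.4876 -0.026   0.052 ]
top tray_cup_2 0.68 [332.5 217.4] [ 0.4979 -0.0722  0.052 ]
top tray_cup_2 0.66 [352.7 280.8] [ 0.3303 -0.13    0.052 ]
top tray_cup_2 0.52 [367.8 151.3] [ 0.6799 -0.1655  0.052 ]
0.8 [ 0.22858932 -0.55474446  0.30275942] [ 5.19409933e-06  9.80967642e-01  1.94171277e-01 -3.87095629e-06] 0.09299840176173704
```

```bash
python3 - <<'E'
import cv2
for n in("scene","top"):
    im=cv2.imread(f"pics/{n}_a.png"); c=im[120:360,180:460] if n=="scene" else im[120:330,200:420]
    k=800/c.shape[1]; k=min(k,600/c.shape[0]); cv2.imwrite(f"pics/{n}_ac.png",cv2.resize(c,None,fx=k,fy=k,interpolation=cv2.INTER_CUBIC)); print(n,k)
E
```

```text
scene 2.5
top 2.857142857142857
```

View pics/scene_ac.png

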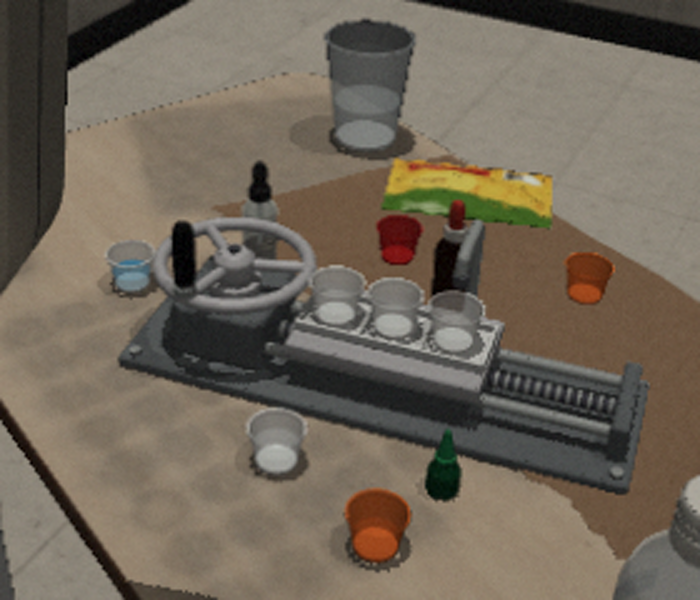

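View pics/top_ac.png

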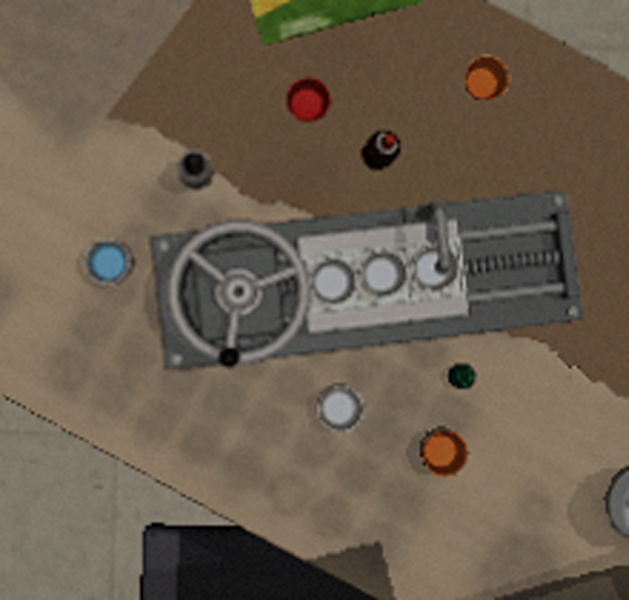

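The crops show the wheel hub at about (238,292) in the top crop. The handle is at (230,357) there, on the robot-side rim, slightly to +y. The cups are in the carriage, and there is a white-capped bottle at lower right, near my travel line. Before moving I'll check the heights along that path and plan the rows.

```bash
python3 - <<'E'
from h import *
P=[]
for n in("top","scene"):
    im,d=robot.get_image(n); K,dc,Rm,t=cam(n)
    v,u=np.mgrid[:420,:560]; m=d>0
    q=cv2.undistortPoints(np.c_[u[m],v[m]].astype(float)[:,None],K,dc)[:,0]
    X=(np.c_[q,np.ones(len(q))]*d[m][:,None]-t)@Rm; P.append(X)
    # rim fit
    w=X[(abs(X[:,2]-.083)<.006)&(np.hypot(X[:,0]-.483,X[:,1]-.06)<.075)&(np.hypot(X[:,0]-.483,X[:,1]-.06)>.045)]
    A=np.c_[2*w[:,:2],np.ones(len(w))]; s=np.linalg.lstsq(A,(w[:,:2]**2).sum(1),rcond=None)[0]
    print(n,"rim",len(w),s[:2],np.sqrt(s[2]+s[0]**2+s[1]**2))
    w=X[(X[:,2]>.11)&(X[:,2]<.155)&(np.hypot(X[:,0]-.425,X[:,1]-.069)<.03)]; print("handle",len(w),w.mean(0) if len(w) else 0,w.max(0) if len(w) else 0)
X=np.vstack(P)
for y in np.arange(-.5,.2,.05):
    w=X[(abs(X[:,1]-y)<.025)&(X[:,0]>.15)&(X[:,0]<.6)]; 
    if len(w): i=w[:,2].argmax(); print(round(y,2),np.round(w[i],3))
E
```

```text
top rim 626 [0.48156141 0.06037413] 0.059308130069687146
handle 34 [0.42294091 0.06918533 0.14243909] [0.42949703 0.076829   0.14916874]
scene rim 859 [0.47905788 0.05778475] 0.05973680134076705
handle 182 [0.4180371  0.0652994  0.12998975] [0.43088535 0.07540212 0.14790273]
-0.5 [ 0.229 -0.517  0.397]
-0.45 [ 0.195 -0.471  0.35 ]
-0.4 [ 0.24  -0.375  0.622]
-0.35 [ 0.178 -0.326  0.663]
-0.3 [ 0.182 -0.279  0.672]
-0.25 [ 0.185 -0.262  0.676]
-0.2 [ 0.187 -0.219  0.675]
-0.15 [ 0.173 -0.173  0.631]
-0.1 [ 0.549 -0.112  0.139]
-0.05 [ 0.219 -0.026  0.732]
-0.0 [ 0.216 -0.021  0.736]
0.05 [0.204 0.025 0.704]
0.1 [0.185 0.076 0.658]
0.15 [0.487 0.125 0.086]
```

```bash
python3 -m creep '[[[0,0,0,0,0,-2,-1],[0,0,0,1,-1.1,-2,-1],[0,0,0,2,-2.2,-1,-1],[0,0,0,3,-3.4,0,-1],[0,0,0,3,-3.4,0,-1],[0,0,0,3,-3.4,0,-1],[0,0,0,3,-3.4,0,-1],[0,0,0,3,-3.4,0,-1],[0,0,0,3,-3.4,0,-1],[0,0,0,3,-3.4,0,-1],[0,0,0,3,-3.4,0,-1],[0,0,0,3,-3.4,0,-1]]]' 10; python3 -m creep '[[[0,0,-8.5,3,-3.4,0,-1],[0,0,-8.5,3,-3.4,0,-1],[0,0,-8.5,0,0,0,-1],[0,0,-8.5,0,0,0,-1],[0,0,-8.5,0,0,0,-1],[0,0,-8.5,0,0,0,-1],[0,0,-8.5,0,0,0,-1],[0,0,-8,0,0,0,-1],[0,0,0,0,0,0,-1]]]'
```

```text
time_s: 2.1
tcp_pos: [0.377, -0.1253, 0.3531]
ee_rot: [0.0, 0.981, 0.194, 0.0]
contact_force: [1.1, -1.6, -0.4]
opening: 0.0027
grasp_force: 0.0
time_s: 3.0
tcp_pos: [0.3999, -0.0396, 0.3529]
ee_rot: [0.0, 0.707, 0.707, 0.0]
contact_force: [0.1, 1.4, -0.1]
opening: 0.0006
grasp_force: 0.0
```

```bash
python3 -m creep '[[[0,0,0,2,1,0,-1],[0,0,0,2,1,0,-1],[0,0,0,2,1.1,2,-1],[0,0,0,0,0,3.5,-1],[0,0,0,0,0,3.5,-1],[0,0,0,0,0,3.5,-1],[0,0,0,0,0,2.5,-1],[0,0,0,0,0,1.3,-1],[0,0,0,0,0,0,-1]]]'; python3 - <<'E'
from h import *
for n in("top","scene"):
    im,d=robot.get_image(n); c=im[170:270,220:340]; cv2.imwrite(f"pics/{n}_b.png",cv2.resize(c[:,:,::-1],None,fx=5,fy=5,interpolation=cv2.INTER_CUBIC))
    print(n,proj(n,[.4815,.0595,.08]),proj(n,[.4235,.069,.146]))
a=cv2.imread("pics/scene_b.png")
E
```

```text
time_s: 3.9
tcp_pos: [0.4299, 0.0204, 0.1881]
ee_rot: [-0.001, 0.709, 0.706, -0.001]
contact_force: [-1.0, -0.3, -0.1]
opening: 0.0006
grasp_force: 0.0
top [283.22716999 221.90771585] [279.14733893 244.47032073]
scene [274.01727551 225.49788107] [252.87337947 209.38848858]
```

View pics/scene_b.png

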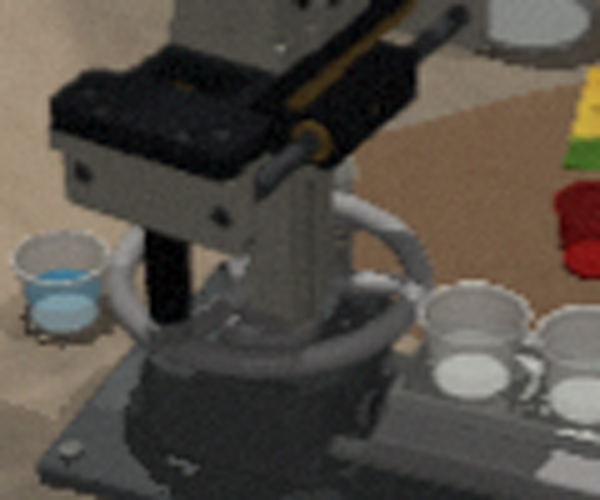

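The scene crop shows the shut fingers at about (290,230), right of the handle at (168,275), with their tips above the rim. Next I'll compute the circular path.

```bash
python3 - <<'E'
import numpy as np, json
c=np.array([.4815,.0595]); p=np.array([.430,.0204]); 
a=np.deg2rad(np.arange(211,-169.1,-7)); print(len(a), np.rad2deg(a[-1]))
rows=[]
for t in a:
    q=c+.06*np.array([np.cos(t),np.sin(t)]); d=np.round((q-p)*100,1); p=p+d/100; rows.append([0,0,0,float(d[1]),float(d[0]),0,-1])
for i in range(0,len(rows),11): print(json.dumps(rows[i:i+11]).replace(" ",""), np.rad2deg(a[min(i+10,len(a)-1)]))
E
```

```text
55 -167.0
[[0,0,0,0.8,0.0,0,-1],[0,0,0,0.7,-0.3,0,-1],[0,0,0,0.7,-0.3,0,-1],[0,0,0,0.7,-0.2,0,-1],[0,0,0,0.7,-0.0,0,-1],[0,0,0,0.7,-0.0,0,-1],[0,0,0,0.8,0.1,0,-1],[0,0,0,0.7,0.1,0,-1],[0,0,0,0.6,0.3,0,-1],[0,0,0,0.7,0.4,0,-1],[0,0,0,0.6,0.4,0,-1]] 141.0
[[0,0,0,0.5,0.5,0,-1],[0,0,0,0.5,0.5,0,-1],[0,0,0,0.4,0.7,0,-1],[0,0,0,0.3,0.6,0,-1],[0,0,0,0.3,0.7,0,-1],[0,0,0,0.1,0.7,0,-1],[0,0,0,0.1,0.7,0,-1],[0,0,0,-0.0,0.8,0,-1],[0,0,0,-0.1,0.7,0,-1],[0,0,0,-0.2,0.7,0,-1],[0,0,0,-0.3,0.7,0,-1]] 64.0
[[0,0,0,-0.4,0.6,0,-1],[0,0,0,-0.4,0.6,0,-1],[0,0,0,-0.5,0.5,0,-1],[0,0,0,-0.6,0.5,0,-1],[0,0,0,-0.6,0.4,0,-1],[0,0,0,-0.6,0.3,0,-1],[0,0,0,-0.7,0.2,0,-1],[0,0,0,-0.8,0.2,0,-1],[0,0,0,-0.7,0.0,0,-1],[0,0,0,-0.7,0.0,0,-1],[0,0,0,-0.7,-0.1,0,-1]] -13.0
[[0,0,0,-0.7,-0.2,0,-1],[0,0,0,-0.7,-0.3,0,-1],[0,0,0,-0.6,-0.4,0,-1],[0,0,0,-0.6,-0.4,0,-1],[0,0,0,-0.5,-0.5,0,-1],[0,0,0,-0.5,-0.6,0,-1],[0,0,0,-0.4,-0.6,0,-1],[0,0,0,-0.3,-0.7,0,-1],[0,0,0,-0.2,-0.7,0,-1],[0,0,0,-0.1,-0.7,0,-1],[0,0,0,-0.1,-0.8,0,-1]] -90.0
[[0,0,0,0.1,-0.7,0,-1],[0,0,0,0.1,-0.7,0,-1],[0,0,0,0.2,-0.7,0,-1],[0,0,0,0.3,-0.7,0,-1],[0,0,0,0.4,-0.6,0,-1],[0,0,0,0.5,-0.6,0,-1],[0,0,0,0.5,-0.5,0,-1],[0,0,0,0.6,-0.4,0,-1],[0,0,0,0.6,-0.4,0,-1],[0,0,0,0.7,-0.3,0,-1],[0,0,0,0.7,-0.2,0,-1]] -167.0
```

```bash
python3 -m creep '[[[0,0,0,0.8,0,0,-1],[0,0,0,0.7,-0.3,0,-1],[0,0,0,0.7,-0.3,0,-1],[0,0,0,0.7,-0.2,0,-1],[0,0,0,0.7,0,0,-1],[0,0,0,0.7,0,0,-1],[0,0,0,0.8,0.1,0,-1],[0,0,0,0.7,0.1,0,-1],[0,0,0,0.6,0.3,0,-1],[0,0,0,0.7,0.4,0,-1],[0,0,0,0.6,0.4,0,-1]]]'
python3 - <<'E'
from h import *
im,d=robot.get_image("scene"); c=im[170:270,200:320]; cv2.imwrite("pics/scene_c.png",cv2.resize(c[:,:,::-1],None,fx=5,fy=5,interpolation=cv2.INTER_CUBIC))
E
```

```text
time_s: 5.1
tcp_pos: [0.4366, 0.0977, 0.1898]
ee_rot: [0.0, 0.708, 0.706, -0.0]
contact_force: [-0.5, -4.4, 2.9]
opening: 0.0005
grasp_force: 2.1
```

View pics/scene_c.png

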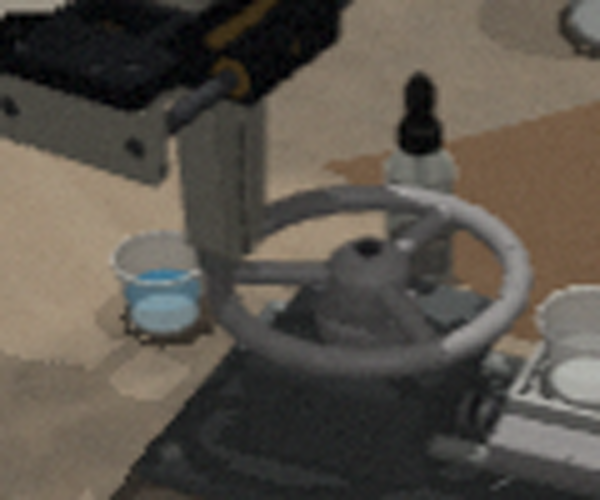

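The wheel has turned about 55°. The fingers at (220,190) hide the handle, and the contact force is only 4–5 N. I'll carry on.

```bash
python3 -m creep '[[[0,0,0,0.5,0.5,0,-1],[0,0,0,0.5,0.5,0,-1],[0,0,0,0.4,0.7,0,-1],[0,0,0,0.3,0.6,0,-1],[0,0,0,0.3,0.7,0,-1],[0,0,0,0.1,0.7,0,-1],[0,0,0,0.1,0.7,0,-1],[0,0,0,0,0.8,0,-1],[0,0,0,-0.1,0.7,0,-1],[0,0,0,-0.2,0.7,0,-1],[0,0,0,-0.3,0.7,0,-1]]]'
```

```text
time_s: 6.25
tcp_pos: [0.5098, 0.1132, 0.1897]
ee_rot: [-0.0, 0.708, 0.706, 0.0]
contact_force: [-2.5, 0.8, -2.4]
opening: 0.0005
grasp_force: 1.1
```

```bash
python3 -m creep '[[[0,0,0,-0.4,0.6,0,-1],[0,0,0,-0.4,0.6,0,-1],[0,0,0,-0.5,0.5,0,-1],[0,0,0,-0.6,0.5,0,-1],[0,0,0,-0.6,0.4,0,-1]]]'
python3 - <<'E'
from h import *
for n in ("scene","top"):
    im,d=robot.get_image(n); c=im[150:270,200:340]; cv2.imwrite(f"pics/{n}_d.png",cv2.resize(c[:,:,::-1],None,fx=5,fy=5,interpolation=cv2.INTER_CUBIC))
E
```

```text
time_s: 6.75
tcp_pos: [0.5358, 0.0876, 0.19]
ee_rot: [0.0, 0.708, 0.706, 0.0]
contact_force: [-0.0, 2.6, -0.6]
opening: 0.0003
grasp_force: 1.1
```

View pics/scene_d.png

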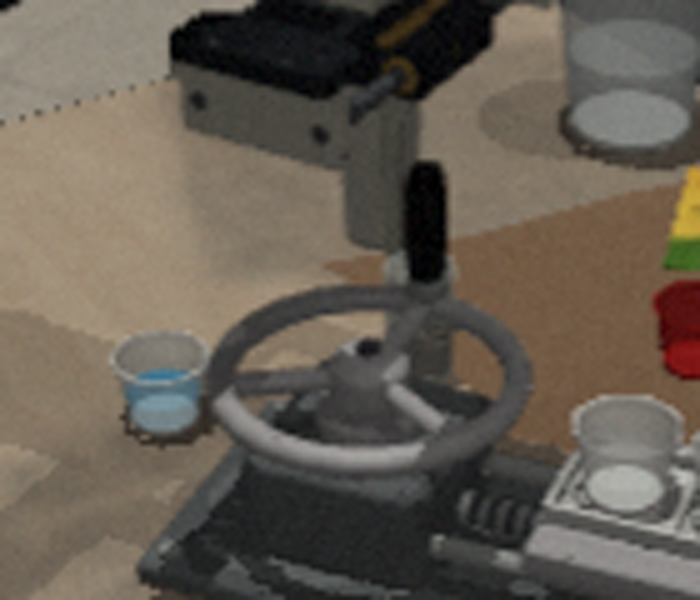

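The handle at (427,220) is being pushed ahead of the fingers at (385,190), and the carriage has moved on. Nothing has been disturbed.

```bash
python3 -m creep '[[[0,0,0,-0.6,0.3,0,-1],[0,0,0,-0.7,0.2,0,-1],[0,0,0,-0.8,0.2,0,-1],[0,0,0,-0.7,0,0,-1],[0,0,0,-0.7,0,0,-1],[0,0,0,-0.7,-0.1,0,-1]]]'; python3 -m creep '[[[0,0,0,-0.7,-0.2,0,-1],[0,0,0,-0.7,-0.3,0,-1],[0,0,0,-0.6,-0.4,0,-1],[0,0,0,-0.6,-0.4,0,-1],[0,0,0,-0.5,-0.5,0,-1],[0,0,0,-0.5,-0.6,0,-1],[0,0,0,-0.4,-0.6,0,-1],[0,0,0,-0.3,-0.7,0,-1],[0,0,0,-0.2,-0.7,0,-1],[0,0,0,-0.1,-0.7,0,-1],[0,0,0,-0.1,-0.8,0,-1]]]'
```

```text
time_s: 7.45
tcp_pos: [0.5411, 0.0456, 0.1898]
ee_rot: [-0.0, 0.708, 0.706, 0.0]
contact_force: [-0.8, 3.8, 1.2]
opening: 0.0005
grasp_force: 1.7
time_s: 8.55
tcp_pos: [0.4814, -0.0008, 0.1897]
ee_rot: [0.0, 0.708, 0.706, 0.0]
contact_force: [2.6, 0.2, -0.5]
opening: 0.0001
grasp_force: 1.4
```

```bash
python3 -m creep '[[[0,0,0,0.1,-0.7,0,-1],[0,0,0,0.1,-0.7,0,-1],[0,0,0,0.2,-0.7,0,-1],[0,0,0,0.3,-0.7,0,-1],[0,0,0,0.4,-0.6,0,-1],[0,0,0,0.5,-0.6,0,-1],[0,0,0,0.5,-0.5,0,-1],[0,0,0,0.6,-0.4,0,-1],[0,0,0,0.6,-0.4,0,-1],[0,0,0,0,0,0,-1]]]'
cat > hm.py <<'E'
from h import *
def hd(im,n):
    if n=="scene":  # dark grip blob
        x0,y0,x1,y1=225,195,290,250
    else: x0,y0,x1,y1=262,228,300,262
    m=(im[y0:y1,x0:x1].max(2)<38).astype(np.uint8)
    k,l,s,c=cv2.connectedComponentsWithStats(m); 
    return [(s[i,4],s[i,:4].tolist(),np.round(c[i]+[x0,y0],2)) for i in np.argsort(-s[1:,4])[:2]+1]
import sys
for n in("scene","top"):
    a=cv2.imread(f"pics/{n}_a.png"); b=robot.get_image(n)[0][:,:,::-1]
    print(n,"start",hd(a,n)); print(n,"now",hd(b,n))
    for r in robot.pinpoint("handle_top",n)[:2]: print("net",r["confidence"],r["xy"],at_z(n,r["xy"],.146))
    cv2.imwrite(f"pics/{n}_{sys.argv[1]}.png",b)
    A=a[170:270,220:340];B=b[170:270,220:340]; cv2.imwrite(f"pics/{n}_{sys.argv[1]}_c.png",cv2.resize(np.hstack([A,B]),None,fx=3.3,fy=3.3,interpolation=cv2.INTER_CUBIC))
E
python3 hm.py e
```

```text
time_s: 9.55
tcp_pos: [0.4285, 0.0334, 0.1896]
ee_rot: [-0.0, 0.707, 0.707, 0.0]
contact_force: [-0.7, -0.9, -0.3]
opening: 0.0006
grasp_force: 0.0
scene start [(np.int32(205), [24, 14, 9, 26], array([252.96, 221.71])), (np.int32(44), [55, 0, 8, 6], array([283.5 , 197.27]))]
scene now [(np.int32(279), [1, 0, 51, 14], array([253.4 , 198.39])), (np.int32(116), [32, 25, 9, 18], array([260.13, 229.1 ]))]
net 0.6 [258.5, 211.0] [0.42402336 0.05694795 0.146     ]
net 0.22 [360.2, 257.4] [ 0.38822642 -0.1587767   0.146     ]
top start [(np.int32(33), [15, 14, 6, 6], array([279.58, 244.42])), (np.int32(6), [3, 0, 3, 6], array([265.67, 230.5 ]))]
top now [(np.int32(4), [15, 7, 1, 4], array([277. , 236.5])), (np.int32(1), [2, 0, 1, 1], array([264., 228.]))]
```

View pics/scene_e_c.png

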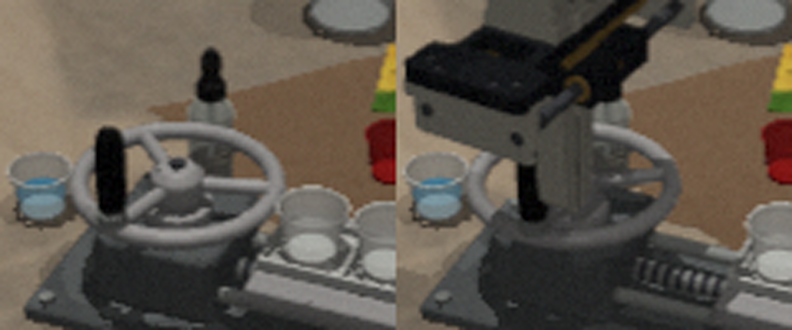

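```bash
python3 - <<'E'
from h import *
a=cv2.imread("pics/scene_a.png");b=cv2.imread("pics/scene_e.png")
for im in(a,b):
    for r in range(222,240,4):
        g=im[r-1:r+2,240:275].max(2).mean(0); x=np.where(g<45)[0]+240; print(r,x.min() if len(x) else 0,x.max() if len(x) else 0)
for t in (175,171,185,190,195,200): print(t,[np.round(proj("scene",[.4815+.06*np.cos(np.deg2rad(t)),.0595+.06*np.sin(np.deg2rad(t)),z]),1) for z in(.094,.146)])
E
```

```text
222 249 257
226 249 257
230 250 257
234 251 256
238 0 0
222 257 262
226 257 262
230 257 263
234 257 265
238 0 0
175 [array([255.2, 233.7]), array([254.3, 210.4])]
171 [array([253.5, 232.9]), array([252.5, 209.7])]
185 [array([259.8, 235.3]), array([259., 212.])]
190 [array([262.3, 235.9]), array([261.6, 212.6])]
195 [array([265. , 236.4]), array([264.3, 213. ])]
200 [array([267.6, 236.7]), array([267.1, 213.4])]
```

```bash
python3 -m creep '[[[0,0,0,0.5,-0.2,0,-1],[0,0,0,0.4,-0.1,0,-1],[0,0,0,0.3,-0.1,0,-1],[0,0,0,0.2,0,0,-1],[0,0,0,0,0,0,-1]]]'; python3 -m creep '[[[0,0,0,-1,0,0,-1],[0,0,0,-2.5,0,0,-1],[0,0,0,-4,0,0,-1],[0,0,0,-4,0,0,-1],[0,0,0,0,0,0,-1]]]'; python3 hm.py f
```

```text
time_s: 10.25
tcp_pos: [0.425, 0.0467, 0.1897]
ee_rot: [-0.0, 0.708, 0.707, 0.0]
contact_force: [-0.5, -0.3, -0.9]
opening: 0.0002
grasp_force: 0.0
time_s: 10.75
tcp_pos: [0.4247, -0.0728, 0.19]
ee_rot: [0.001, 0.709, 0.705, -0.0]
contact_force: [-0.4, 0.5, 0.0]
opening: 0.0005
grasp_force: 0.0
scene start [(np.int32(205), [24, 14, 9, 26], array([252.96, 221.71])), (np.int32(44), [55, 0, 8, 6], array([283.5 , 197.27]))]
scene now [(np.int32(208), [25, 15, 10, 26], array([254.78, 222.55])), (np.int32(193), [53, 0, 12, 22], array([284.01, 205.5 ]))]
net 0.69 [252.3, 210.0] [0.42117842 0.06872764 0.146     ]
net 0.35 [358.4, 241.9] [ 0.42604914 -0.13985646  0.146     ]
top start [(np.int32(33), [15, 14, 6, 6], array([279.58, 244.42])), (np.int32(6), [3, 0, 3, 6], array([265.67, 230.5 ]))]
top now [(np.int32(41), [15, 13, 9, 8], array([281.39, 244.27])), (np.int32(3), [3, 0, 1, 3], array([265., 229.]))]
net 0.71 [237.7, 214.3] [0.49494765 0.17319669 0.146     ]
net 0.41 [280.0, 243.8] [0.42520005 0.06694847 0.146     ]
```

```bash
python3 -m creep '[[[0,0,0,3.5,0,0,-1],[0,0,0,4,0,0,-1],[0,0,0,3,0,0,-1],[0,0,0,0.8,0,0,-1],[0,0,0,0.4,0,0,-1],[0,0,0,0.3,0,0,-1],[0,0,0,0.2,0,0,-1],[0,0,0,0.15,0,0,-1],[0,0,0,0,0,0,-1],[0,0,0,0,0,0,-1]]]'; python3 -m creep '[[[0,0,0,-1,0,0,-1],[0,0,0,-2.5,0,0,-1],[0,0,0,-4,0,0,-1],[0,0,0,-4,0,0,-1],[0,0,0,0,0,-4,-1],[0,0,0,0,0,-5,-1],[0,0,0,-4,0,-3,-1],[0,0,0,-4,0,0,-1],[0,0,0,0,0,0,-1]]]'; python3 hm.py g
```

```text
time_s: 11.95
tcp_pos: [0.4251, 0.0544, 0.1897]
ee_rot: [-0.0, 0.708, 0.706, -0.0]
contact_force: [0.6, -2.8, -0.1]
opening: 0.0006
grasp_force: 0.9
time_s: 12.85
tcp_pos: [0.4248, -0.1445, 0.3113]
ee_rot: [0.002, 0.709, 0.705, 0.0]
contact_force: [-0.7, -0.4, -0.1]
opening: 0.0004
grasp_force: 0.0
scene start [(np.int32(205), [24, 14, 9, 26], array([252.96, 221.71])), (np.int32(44), [55, 0, 8, 6], array([283.5 , 197.27]))]
scene now [(np.int32(196), [23, 14, 9, 25], array([251.68, 221.17])), (np.int32(44), [55, 0, 8, 6], array([283.5 , 197.27]))]
net 0.68 [254.0, 208.3] [0.42775573 0.06931775 0.146     ]
net 0.48 [272.1, 224.2] [0.39926895 0.01241058 0.146     ]
top start [(np.int32(33), [15, 14, 6, 6], array([279.58, 244.42])), (np.int32(6), [3, 0, 3, 6], array([265.67, 230.5 ]))]
top now [(np.int32(40), [14, 11, 7, 9], array([279.02, 243.82])), (np.int32(6), [3, 0, 3, 6], array([265.67, 230.5 ]))]
net 0.38 [277.6, 243.5] [0.4257813  0.07286516 0.146     ]
```

```bash
cat > sub.py <<'E'
from h import *
import sys
def cen(im):
    o=[]
    for r in range(213,231):
        g=im[r,240:268].mean(1).astype(float); i=g[5:20].argmin()+5
        L=[];th=45
        for s in(-1,1):
            j=i
            while 0<j<27 and g[j+s]<th: j+=s
            L.append(240+j+s*(th-g[j])/(g[j+s]-g[j]) if 0<j<27 else np.nan)
        o.append(L)
    return np.array(o)
a=cen(cv2.imread("pics/scene_a.png"))
for f in sys.argv[1:]: 
    b=cen(cv2.imread(f"pics/scene_{f}.png")); print(f,np.nanmedian(b-a,0),np.nanmean(b-a,0))
E
python3 sub.py f g; python3 - <<'E'
import cv2,numpy as np
A=cv2.imread("pics/scene_g.png")[120:360,180:460]; cv2.imwrite("pics/scene_gc.png",cv2.resize(A,None,fx=2.5,fy=2.5,interpolation=cv2.INTER_CUBIC))
E
```

```text
f [1.75727022 1.86233112] [1.71862672 1.80956206]
g [-1.40064572 -1.31077235] [-1.37015866 -1.35274989]
```

View pics/scene_gc.png

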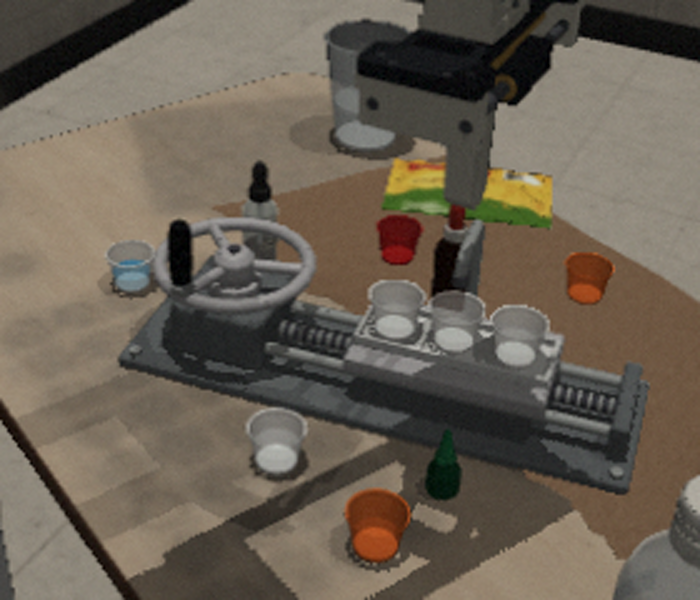

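The carriage and all bystanders are upright, and cup 2 is under the spout. The handle is at (180,252), against (182,253) at the start, so it has gone about 3 mm too far. I'll nudge it back gently from its +y side.

```bash
python3 -m creep '[[[0,0,0,3.5,0,0,-1],[0,0,0,4.5,0,0,-1],[0,0,0,4.5,0,0,-1],[0,0,0,4.5,0,0,-1],[0,0,0,4.5,0,0,-1],[0,0,0,4,0,0,-1],[0,0,0,0,0,3,-1],[0,0,0,0,0,4,-1],[0,0,0,0,0,4,-1],[0,0,0,0,0,1.1,-1],[0,0,0,0,0,0,-1],[0,0,0,0,0,0,-1]]]'
```

```text
time_s: 14.25
tcp_pos: [0.4258, 0.1153, 0.1903]
ee_rot: [0.0, 0.708, 0.707, 0.001]
contact_force: [0.4, -0.0, -0.1]
opening: 0.0005
grasp_force: 0.0
```

```bash
python3 -m creep '[[[0,0,0,-0.9,0,0,-1],[0,0,0,-0.8,0,0,-1],[0,0,0,-0.5,0,0,-1],[0,0,0,-0.3,0,0,-1],[0,0,0,-0.2,0,0,-1],[0,0,0,-0.1,0,0,-1],[0,0,0,0,0,0,-1],[0,0,0,0,0,0,-1]]]'; python3 hm.py i >/dev/null; python3 sub.py i
```

```text
time_s: 15.05
tcp_pos: [0.4251, 0.0868, 0.1886]
ee_rot: [0.0, 0.708, 0.706, -0.0]
contact_force: [-0.3, -0.4, -0.5]
opening: 0.0007
grasp_force: 0.1
i [-0.39107464  0.22654597] [-0.31712557  0.30841991]
```

```bash
python3 -m creep '[[[0,0,0,0.8,0,0,-1],[0,0,0,2.2,0,0,-1],[0,0,0,0,0,-3,-1],[0,0,0,0,0,-5,-1],[0,0,0,0,0,-5,-1],[0,0,0,-4,-2,-2,-1],[0,0,0,-5,-2,0,-1],[0,0,0,-5,-2,0,-1],[0,0,0,-5,0,0,-1],[0,0,0,-5,0,0,-1],[0,0,0,0,0,0,-1]]]'; python3 hm.py j; python3 sub.py j;python3 - <<'E'
import cv2,numpy as np
A=cv2.imread("pics/scene_j.png")[120:360,180:460]; cv2.imwrite("pics/scene_jc.png",cv2.resize(A,None,fx=2.5,fy=2.5,interpolation=cv2.INTER_CUBIC))
E
```

```text
time_s: 16.35
tcp_pos: [0.3668, -0.1209, 0.3388]
ee_rot: [0.001, 0.711, 0.704, -0.001]
contact_force: [0.9, -0.3, -0.1]
opening: 0.0007
grasp_force: 0.0
scene start [(np.int32(205), [24, 14, 9, 26], array([252.96, 221.71])), (np.int32(44), [55, 0, 8, 6], array([283.5 , 197.27]))]
scene now [(np.int32(206), [24, 14, 9, 26], array([253.19, 221.59])), (np.int32(44), [55, 0, 8, 6], array([283.5 , 197.27]))]
net 0.73 [254.1, 209.2] [0.42519745 0.067406   0.146     ]
net 0.63 [289.6, 301.3] [ 0.24429728 -0.1115899   0.146     ]
top start [(np.int32(33), [15, 14, 6, 6], array([279.58, 244.42])), (np.int32(6), [3, 0, 3, 6], array([265.67, 230.5 ]))]
top now [(np.int32(35), [15, 14, 7, 6], array([280.09, 244.51])), (np.int32(6), [3, 0, 3, 6], array([265.67, 230.5 ]))]
net 0.56 [280.3, 244.8] [0.42276521 0.06614649 0.146     ]
j [0.08967648 0.2290744 ] [0.10225352 0.22576797]
```

View pics/scene_jc.png

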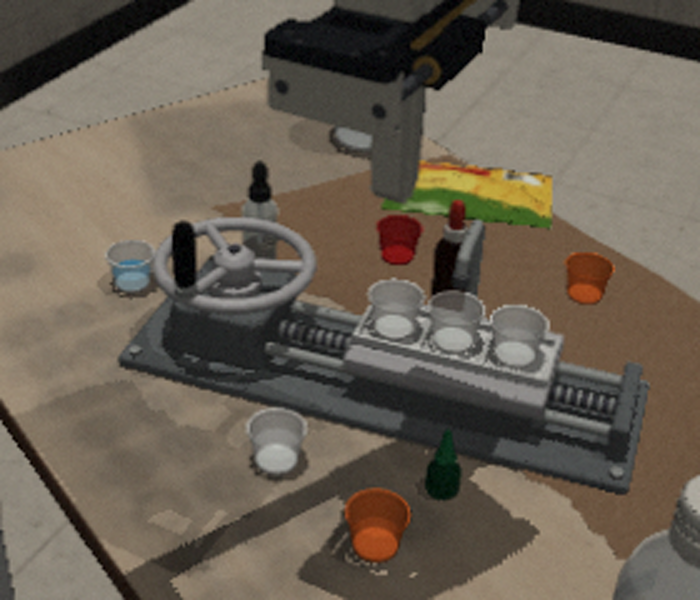

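The handle at (183,253) is back within about 0.5 mm (0.2 px) of where it started. The hand is clear and everything is upright, so I'm handing in.

```bash
python3 -c "from station import robot; print(robot.hand_in())"
```

```text
the job is handed in; nothing more can be done
None
```

The wheel went one full turn clockwise (about 3 mm past at the handle, then nudged back) and stopped within about 0.5 mm of its start in the images; the middle cup is under the spout, all else is upright, the hand is clear, and the job is handed in.

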